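# Square the millstone to its bar and latch it

## Robot

A 6-joint arm with a two-finger parallel gripper is mounted at the origin on the work surface. World frame = base frame: x ahead of the robot, y to its left, z up, the work surface at z = 0. Lengths are in m, angles in rad, forces in N, time in s.
With the tool pointing down it reaches from about 0.3 to 0.875 m from the base axis. Payload 4.2 kg.
Tool frame: the origin (TCP) lies on the centre line of the jaws, within the pads' length; the fingertips stand 19 mm ahead of it and the grasp point (between the pads) is the TCP; z points along the fingers, y is the line along which they close (so a half turn about z gives the same grasp; the last joint's range is limited). The gripper opens to 85 mm and grips with 20 to 120 N. Pads are 22 mm wide; open, the fingers measure 114 mm over their backs; the gripper's body (76 mm by 85 mm) begins 54 mm behind the grasp point. The pads swing forward as they close: fully open they stand 13 mm farther back than shut.
Start: joints at [1.14, 0.32, 1.565, -0, 1.257, -0.02], TCP at [0.23, 0.527, 0.25] pointing down, gripper open.
Joint ranges: [-3.11, 3.11], [-0.84, 2.01], [0.21, 2.61], [-1.34, 4.49], [0.05, 2.63], [-2.56, 2.56]. Speed limits (rad/s): [2.57, 2.57, 3.14, 3.14, 3.14, 3.14].

## Interface

Orientations are given as a unit quaternion [w, x, y, z].
In Python, from station import sensors, eyes, r gives the robot as it stands.
- The arm moves only by the tool play_rows, never from a script. Its argument "moves" is a list of rows, each a list of 5 numbers: the opening, from 0 (shut) to 1 (fully open), then the shift along the tool's x, y, z in units of 0.04 m (1.0 is 0.04 m), then the turn about the tool's z in units of 5 degrees (1.0 is 5 degrees). A call has exactly 5 rows; each row shifts and turns the commanded pose from where the row before left it, along the tool's axes as they then stand; what a row does not reach is not made up. A row lasts 1/10 s, in which the tool goes at most 50 mm and 8.59 degrees, less where a joint would pass 70% of its speed; a pose out of reach is approached as far as the arm can. A call with a number of a shift or a turn outside -1 to 1 is refused whole. A call with a gripper value outside its range is refused whole. The fingers move at their own pace and stop on an object; "grip_force" is the grip in N (left out, the last holds). Time passes only in rows, so rows that do not move let the fingers close, or fill a call up. It gives the time, the measured TCP pose, the force, the opening and the grip force at its end, in the units of the state.
- sensors.observe(): the state, without advancing time (a new reading comes with each control period).
- eyes.grab_frame(name): name is "scene" or "top" or "wrist"; returns a dict with "image" (384x512x3 uint8, red, green, blue), "range_z" (384x512 float32, m along the optical axis (not along the pixel's ray), 0 where there is no reading), "intrinsics" (3x3 intrinsics, pixels), "xyz" and "rotation" of the camera in the world. Camera axes: x right, y up, looking along -z (the intrinsics and any distortion apply to the point x, -y, -z); pixel columns grow to the right and rows downward; lengths in m; the calibration is good to about 2 mm. A picture is of the moment at which its call begins.
- r.finish_job(): hands the job in; it is judged then, once.
The state is a dict: "t": time; "qpos": joint angles; "qvel": joint speeds; "effort": joint torques, N m; "ee_pos": TCP position; "tcp_rot": TCP orientation; "ft_force": force on the tool from outside, world axes, zero at the start; "torque": the same for the moment, N m; "opening": opening from 0.0 (shut) to 1.0 (fully open); "finger_force": force on a finger pad.
Only numpy, scipy, OpenCV 4.12 (cv2) and the standard library are available. Lean on these libraries where they do the work, as an engineer would, in place of code of your own. Each camera call takes 0.05 s, during which the arm holds its last target. There are 200 camera calls.

## Task

The grain mill's stone lies loose and turned on its carrier. With the fingertips, gently turn it until its flat edge faces the straight bar and slide it home, so that the flat lies flush against the bar near the bar's middle; only then swing the latch fully round behind the stone. The stone is brittle: keep the touch light, and do not disturb the other things.

Things in the scene. Friction and masses are not known exactly. Their poses are not given: they have to be found in the camera images.
- stone: Grey millstone, a loose flat disc 110 mm across, 16 mm thick, about 0.33 kg, too wide to grasp, with one straight cut (the flat: 69 mm long, 43 mm from the centre); top plain, its eye and furrows only marks. Origin: centre of the round, on the underside; z up, x points squarely to the flat. It starts 0.5 to 1.5 rad counter-clockwise from home. Brittle: over 25 N from fingers or bar chips it.
- flat_mid (a point): Middle of the stone's flat, at its lower edge (on the stone's x axis, 43 mm from its origin). The stone slides on the carrier with friction about 0.12; fingertips grip its top much better: pressed down with 5 to 10 N they carry it along, two fingertips spread 45 to 80 mm turn it too, and they slip harmlessly once the bar stops it.
- carrier: Dark steel plate fixed to the table, 220 x 200 mm, 16 mm thick. Origin on its underside; it reaches from x = -120 to +100 mm and y = -100 to +100 mm in its own frame. x points from the open end to the bar. Stone, bar and latch are on its top (z = 16 mm).
- bar_face (a point): Middle of the lower edge of the bar's face that looks to the stone; axes parallel to the carrier's, at carrier x = 75, y = 0, z = 16 mm. The bar, a fixed bright aluminium strip 150 mm long along y, 16 mm thick, 12 mm high, lies on the +x side of this face. With the stone home, flat_mid is at this face and the stone's x is parallel to the carrier's.
- latch (a joint): Angle of the steel latch arm about a vertical pivot at carrier x = -32, y = 85 mm. 0: open, arm points to carrier -x; grows counter-clockwise (from above) to 1.57, closed against its stop, arm to carrier -y, about 3 mm behind the stone (a stone not home is in its way). Stiff hinge (0.08 N m), stays where left; starts at 0 to 0.35.
- latch_peg (a point): Top of the black peg by which the latch is pushed: a round upright peg 12 mm across, 65 mm from the pivot along the arm, its top 53 mm above the table. The arm is 12 mm wide, 75 mm long, from 3 to 13 mm above the carrier's top.
- nut: Bystander: brass ring nut, 28 mm across, 12 mm high, on the carrier's open corner (origin: centre of underside).
- brush: Bystander: hand brush 170 mm long lying beside the carrier, parallel to it.
- spice: Bystander: small amber jar with black cap, 42 mm across, 78 mm high, standing beside the carrier.
- can: Bystander: steel can, 74 mm across, 110 mm high.
- mug: Bystander: blue mug, 80 mm across, 90 mm high.
- jar: Bystander: glass jar, 86 mm across, 140 mm high.
- carton: Bystander: cardboard carton 60 x 90 x 120 mm high.
- bar: The aluminium alignment bar itself (see bar_face, which is its origin; same axes).
Things that resemble listed ones, but are neither listed nor needed, are in the scene too. Leave any red look-alike of the stone alone.

How it is judged:
By the outcome, as a careful person would: the job done as asked, in the order asked, and still so for the second after the job is handed in, with the robot touching nothing.
It also fails if it takes over 70 s, if anything falls off the work surface, if the arm or the gripper's body presses on something with over 40 N, if the wrist force passes 120 N, or if a joint passes its speed limit or range.

## Working session

There is one attempt and no reset: what is moved stays moved. The work goes in short steps, Python scripts to look and compute and a tool call to move; the robot and the scene stay as the last step left them, time stands still between calls to the robot, and variables do not carry over. Pictures are saved under pics/ and viewed, at most 10 in all, crops included, and the job is handed in when it is done.

Besides the shell and the picture viewer there is one more tool, called in YAML: its name, and indented under it one key for each argument. play_rows: Moves the arm, as the interface text tells. Shifts and turns lie within -1 to 1; 1 stands for 0.04 m of shift or 5 degrees of turn. Its arguments: {"type":"object","properties":{"moves":{"type":"array","items":{"type":"array","items":{"type":"number"}}},"grip_force":{"type":"number"}},"required":["moves"]}

```bash
ls; mkdir -p pics; python3 - <<'E'
from station import sensors, eyes, r
import cv2,numpy as np
print(sensors.observe())
f={n:eyes.grab_frame(n) for n in("top","scene")}
for n in f: 
    print(n,f[n]["intrinsics"],f[n]["xyz"],f[n]["rotation"]); np.savez(f"pics/{n}0.npz",**{k:f[n][k] for k in f[n]})
    cv2.imwrite(f"pics/{n}0.png",f[n]["image"][:,:,::-1])
E
```

```text
pics
{'t': 0.0, 'qpos': array([ 1.13996649e+00,  3.20334680e-01,  1.56572903e+00, -3.03711907e-06,
        1.25739496e+00, -1.99898873e-02]), 'qvel': array([-5.01386842e-05, -7.74168809e-04,  4.73708439e-04, -3.10177593e-04,
        3.70710879e-04,  1.19959701e-03]), 'effort': array([ 1.19113840e-03, -4.15515161e+01, -2.34169024e+01,  3.27203197e-04,
        8.00950831e-03,  1.03322854e-06]), 'ee_pos': array([0.22944535, 0.52673494, 0.24943825]), 'tcp_rot': array([-2.07125223e-04,  2.03977773e-01,  9.78975075e-01, -9.09728412e-04]), 'ft_force': array([-0.06745958,  0.94505826,  0.60420145]), 'torque': array([-0.03322602,  0.04662156, -0.05130296]), 'finger_force': 0.0, 'opening': 1.0051358337135412}
top [[387.04500841   0.         254.30435119]
 [  0.         387.04500841 194.21482767]
 [  0.           0.           1.        ]] [ 0.47367583 -0.01882754  1.17109011] [-0.70544777 -0.0412413   0.02273215  0.70719576]
scene [[433.04293498   0.         251.08860766]
 [  0.         433.04293498 191.30702841]
 [  0.           0.           1.        ]] [ 1.17450283 -0.53707098  0.89565619] [0.84313247 0.33803846 0.15806327 0.38713518]
```

View pics/top0.png

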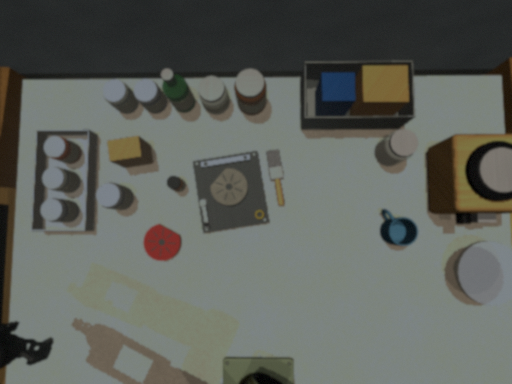

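View pics/scene0.png

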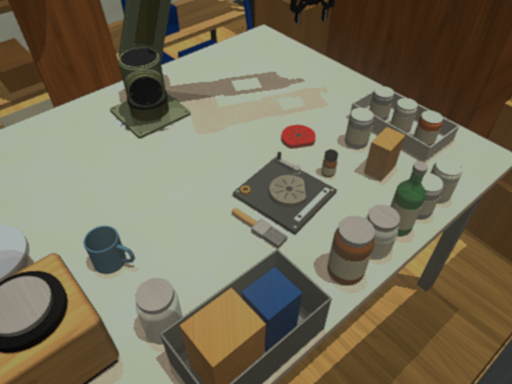

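The top view shows the carrier centred near (231,191) with the bar at its top edge (224,159). The stone is at (230,186), the latch with its peg at (204,212), the nut at (260,215), the spice jar at (176,184) and the brush at (276,178). Next I'll convert these to metric positions.

```bash
cat > h.py <<'E'
import numpy as np,cv2
from scipy.spatial.transform import Rotation as R
def cam(f):
    q=f["rotation"]; return f["intrinsics"],np.array(f["xyz"]),R.from_quat([q[1],q[2],q[3],q[0]]).as_matrix()
def ray(f,uv,z):
    K,c,M=cam(f); uv=np.atleast_2d(uv).astype(float)
    d=np.c_[(uv[:,0]-K[0,2])/K[0,0],-(uv[:,1]-K[1,2])/K[1,1],-np.ones(len(uv))]@M.T
    return c+d*((z-c[2])/d[:,2])[:,None]
def proj(f,P):
    K,c,M=cam(f); p=(np.atleast_2d(P)-c)@M
    return np.c_[K[0,2]+K[0,0]*p[:,0]/-p[:,2],K[1,2]-K[1,1]*p[:,1]/-p[:,2]]
def carrier(f,bright=None):  # dark plate min-area rect in world at z=.016 (closed contour hull)
    pass
E
python3 - <<'E'
from h import *
f=np.load("pics/top0.npz"); im=f["image"]
c=im[140:242,165:295]; big=cv2.resize(c[:,:,::-1],None,fx=6,fy=6,interpolation=cv2.INTER_CUBIC)
cv2.imwrite("pics/c0.png",np.clip(big*1.6,0,255).astype(np.uint8)[:600])
hsv=cv2.cvtColor(im,cv2.COLOR_RGB2HSV)
for u,v in[(200,180),(250,200),(230,172),(222,180),(224,159),(204,210),(176,184),(260,215),(215,225),(150,180)]: print((u,v),im[v,u],f["range_z"][v,u],ray(f,(u,v),.02)[0].round(3))
E
```

```text
(200, 180) [62 64 59] 1.1667087 [0.622 0.175 0.02 ]
(250, 200) [63 65 60] 1.1603817 [0.561 0.024 0.02 ]
(230, 172) [99 94 81] 1.1515945 [0.646 0.084 0.02 ]
(222, 180) [103  99  85] 1.1525043 [0.621 0.108 0.02 ]
(224, 159) [115 122 129] 1.1591353 [0.685 0.103 0.02 ]
(204, 210) [119 126 121] 1.1459913 [0.531 0.162 0.02 ]
(176, 184) [46 47 44] 1.1089629 [0.61  0.247 0.02 ]
(260, 215) [71 69 56] 1.1518955 [ 0.516 -0.006  0.02 ]
(215, 225) [64 64 59] 1.1523569 [0.487 0.128 0.02 ]
(150, 180) [122 130 128] 1.1929129 [0.622 0.326 0.02 ]
```

View pics/c0.png

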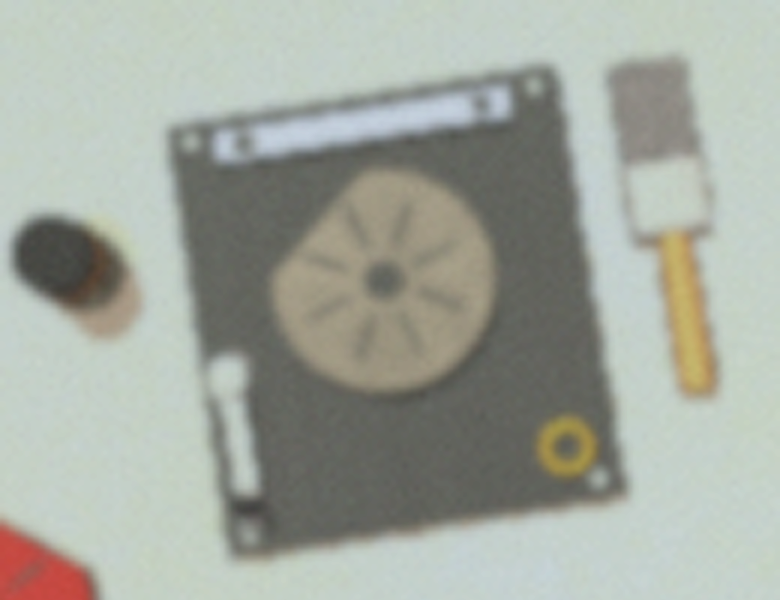

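The crop shows the stone centred at crop (385,280) with its flat facing upper left, about 0.9 rad counter-clockwise from home. The bar is at the top, the latch pivot at (228,375), the peg at (250,507) and the nut at (567,447).

```bash
cat >> h.py <<'E'
from scipy.optimize import least_squares
def big(m,near=None):
    cs,_=cv2.findContours(m.astype(np.uint8),cv2.RETR_EXTERNAL,cv2.CHAIN_APPROX_NONE)
    return max(cs,key=cv2.contourArea)[:,0]
def stone(f,m,zt=.032):
    P=ray(f,big(m),zt)[:,:2]
    (cx,cy)=P.mean(0); 
    def res(p):  # signed distance to the truncated disc
        d=P-p[:2]; n=np.array([np.cos(p[2]),np.sin(p[2])])
        return np.maximum(np.hypot(*d.T)-p[3],d@n-.043*p[3]/.055)
    best=min((least_squares(res,[cx,cy,a,.055],loss='soft_l1',f_scale=.002,x_scale=[.01,.01,.1,.01]) for a in np.arange(0,6.28,.5)),key=lambda s:s.cost)
    return best.x,np.sqrt(np.mean(best.fun**2))
def carr(p,c0,yaw):
    c,s=np.cos(yaw),np.sin(yaw); return np.array([[c,s],[-s,c]])@(np.asarray(p)-c0)
E
python3 - <<'E'
from h import *
f=np.load("pics/top0.npz"); im=f["image"].astype(int)
roi=np.zeros(im.shape[:2],bool); roi[145:240,188:272]=1
g=im.sum(2)
sub=roi&(f["range_z"]>0)
dark=roi&(g<230)
dark=cv2.morphologyEx(dark.astype(np.uint8),cv2.MORPH_OPEN,np.ones((3,3)))
c=cv2.convexHull(big(dark)); P=ray(f,c[:,0],.016)[:,:2]
rc=cv2.minAreaRect((P*1000).astype(np.float32)); print("rect",rc, cv2.boxPoints(rc))
blu=im[:,:,2]-im[:,:,0]
st=roi&(blu<-8)&(g>230); st[:,:]&=(np.hypot(*(np.indices(st.shape)-np.array([187,229])[:,None,None]))<26)
st=cv2.morphologyEx(st.astype(np.uint8),cv2.MORPH_OPEN,np.ones((3,3)))
print("stone",stone(f,st))
bar=roi&(g>300)&(np.indices(roi.shape)[0]<175)
cs,_=cv2.findContours(bar.astype(np.uint8),0,1)
for k in cs:
    if 60<cv2.contourArea(k)<400:
        r=cv2.minAreaRect((ray(f,k[:,0],.028)[:,:2]*1000).astype(np.float32)); print("bar",r,cv2.boxPoints(r).round())
u=lambda x,y:(165+(x-2.5)/6,140+(y-2.5)/6)
for n,p,z in[("peg",u(250,507),.053),("pivot",u(228,375),.03),("nut",u(567,447),.028),("spice",u(50,255),.078),("brushtop",u(650,60),.02),("brushL",u(635,240),.015),("brushend",u(700,392),.015)]: print(n,ray(f,p,z)[0].round(4))
E
```

```text
rect ((581.9498291015625, 82.4783935546875), (204.9712677001953, 195.8291778564453), 9.219703674316406) [[465.10025  162.70773 ]
 [496.4761   -30.591572]
 [698.79944    2.249054]
 [667.4236   195.54836 ]]
stone (array([0.60200843, 0.08829703, 7.12845931, 0.05357714]), np.float64(0.0008117370688409931))
bar ((680.2667846679688, 98.71609497070312), (15.47093391418457, 110.35127258300781), 8.927360534667969) [[664. 152.]
 [681.  43.]
 [696.  45.]
 [679. 154.]]
peg [0.489  0.1495 0.053 ]
pivot [0.5544 0.1645 0.03  ]
nut [ 0.5185 -0.003   0.028 ]
spice [0.6086 0.2426 0.078 ]
brushtop [ 0.7131 -0.045   0.02  ]
brushL [ 0.6227 -0.0371  0.015 ]
brushend [ 0.5463 -0.0691  0.015 ]
```

play_rows:
  moves:
    - [1,-0.78,-0.455,0,0]
    - [1,-0.78,-0.455,0,0]
    - [1,-0.78,-0.455,0,0]
    - [1,-0.78,-0.455,0,0]
    - [1,-0.78,-0.455,0,0]

```text
t: 0.6
ee_pos: [0.3368, 0.3801, 0.25]
tcp_rot: [-0.0, 0.204, 0.979, -0.0]
ft_force: [0.0, 0.5, -0.0]
opening: 1.001
finger_force: 0.0
```

play_rows:
  moves:
    - [1,-0.78,-0.455,0,0]
    - [1,-0.78,-0.455,0,0]
    - [1,-0.78,-0.455,0,0]
    - [1,-0.78,-0.455,0,0]
    - [1,-0.78,-0.455,0,0]

```text
t: 1.1
ee_pos: [0.4435, 0.2343, 0.25]
tcp_rot: [-0.0, 0.204, 0.979, -0.0]
ft_force: [0.1, -0.2, 0.2]
opening: 0.998
finger_force: 0.0
```

play_rows:
  moves:
    - [1,-0.78,-0.455,0,0]
    - [1,-0.78,-0.455,0,0]
    - [1,-0.78,-0.455,0,0]
    - [1,-0.78,-0.455,0,0]
    - [1,-0.78,-0.455,0,0]

```text
t: 1.6
ee_pos: [0.5501, 0.0886, 0.2499]
tcp_rot: [-0.0, 0.204, 0.979, -0.0]
ft_force: [1.1, 0.8, -0.1]
opening: 0.997
finger_force: 0.0
```

play_rows:
  moves:
    - [1,0,0,0,1]
    - [1,0,0,0,1]
    - [1,0,0,0,1]
    - [1,0,0,0,1]
    - [1,0,0,0,1]

```text
t: 2.1
ee_pos: [0.5494, 0.0899, 0.2498]
tcp_rot: [-0.0, 0.413, 0.911, -0.0]
ft_force: [-1.1, 0.8, 0.1]
opening: 0.997
finger_force: 0.0
```

play_rows:
  moves:
    - [1,0,0,0,1]
    - [1,0,0,0,1]
    - [1,0,0,0,1]
    - [1,0,0,0,1]
    - [1,0,0,0,1]

```text
t: 2.6
ee_pos: [0.5494, 0.0899, 0.2498]
tcp_rot: [-0.0, 0.6, 0.8, -0.0]
ft_force: [0.8, 0.2, -0.3]
opening: 1.001
finger_force: 0.0
```

play_rows:
  moves:
    - [1,0,0,0,1]
    - [1,0,0,0,1]
    - [1,0,0,0,1]
    - [1,0,0,0,1]
    - [1,0,0,0,1]

```text
t: 3.1
ee_pos: [0.5494, 0.09, 0.2498]
tcp_rot: [-0.0, 0.759, 0.651, -0.0]
ft_force: [0.7, 0.6, 0.5]
opening: 1.0
finger_force: 0.0
```

play_rows:
  moves:
    - [1,0,0,0,1]
    - [1,0,0,0,1]
    - [1,0,0,0,1]
    - [1,0,0,0,1]
    - [1,0,0,0,0]

```text
t: 3.6
ee_pos: [0.5494, 0.09, 0.2499]
tcp_rot: [-0.0, 0.86, 0.511, -0.0]
ft_force: [1.0, 0.2, 0.7]
opening: 0.999
finger_force: 0.0
```

```bash
python3 - <<'E'
from station import sensors, eyes, r
import cv2,numpy as np
f=eyes.grab_frame("wrist"); np.savez("pics/w1.npz",**f); cv2.imwrite("pics/w1.png",f["image"][:,:,::-1])
s=sensors.observe(); print(s["t"],s["qpos"],s["ee_pos"],s["tcp_rot"],f["xyz"],f["rotation"],f["intrinsics"])
E
```

```text
3.65 [1.41620262e-01 2.91563445e-01 1.60647460e+00 8.73542125e-05
 1.24438401e+00 6.37914144e-01] [0.54943608 0.089977   0.24992357] [-1.97990941e-04  8.59125786e-01  5.11764311e-01 -3.66723527e-04] [0.58551298 0.15774009 0.37312176] [ 0.95813348 -0.14645679  0.03758429 -0.24314207] [[319.51650021   0.         255.35823521]
 [  0.         319.51650021 192.53068204]
 [  0.           0.           1.        ]]
```

View pics/w1.png

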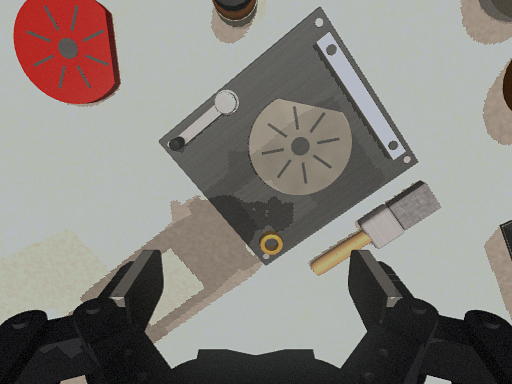

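The wrist view shows the whole plate, with corners near (320,8), (417,160), (267,265) and (160,140). The stone is centred at (300,146) with its flat at (310,103), the peg is at (177,143), the pivot at (226,102) and the nut at (271,243).

```bash
cat >> h.py <<'E'
def line(f,g,a,b,z,half=6):
    """sub-pixel edge line near a-b: strongest gradient on perpendiculars -> world fit (point, dir)"""
    a,b=np.array(a,float),np.array(b,float); t=(b-a)/np.linalg.norm(b-a); n=np.array([-t[1],t[0]])
    s=np.arange(-half,half+.01,.25); pts=[]
    for k in np.linspace(.06,.94,60):
        q=a+(b-a)*k+s[:,None]*n
        v=cv2.remap(g,q[:,0].astype(np.float32)[None],q[:,1].astype(np.float32)[None],1)[0]
        pts.append(q[np.argmax(abs(np.gradient(cv2.GaussianBlur(v[None],(9,1),0)[0])))])
    P=ray(f,np.array(pts),z)[:,:2].astype(np.float32)
    vx,vy,x,y=cv2.fitLine(P,cv2.DIST_HUBER,0,.001,.001)[:,0]
    d=np.array([vx,vy]); return np.array([x,y]),d*np.sign(d@(P[-1]-P[0]))
def isect(l,m): 
    s=np.linalg.solve(np.c_[l[1],-m[1]],m[0]-l[0]); return l[0]+s[0]*l[1]
E
python3 - <<'E'
from h import *
f=np.load("pics/w1.npz"); im=f["image"]; g=im.astype(np.float32).mean(2)
C=[(320,8),(417,160),(267,265),(160,140)]
L=[line(f,g,C[i],C[(i+1)%4],.016) for i in range(4)]
A=[isect(L[i-1],L[i]) for i in range(4)]
print("corners +x+y,+x-y,-x-y,-x+y",np.round(A,4)); 
print("sides",[round(float(np.linalg.norm(A[i]-A[(i+1)%4])),4) for i in range(4)])
print("yaws",[np.degrees(np.arctan2(*l[1][::-1])).round(2) for l in L])
bf=line(f,g,(316,44),(393,157),.028,4); print("bar face",bf,np.degrees(np.arctan2(*bf[1][::-1])))
i=im.astype(int); m=(i[:,:,2]-i[:,:,0]<-8)&(i.sum(2)>230)
yy,xx=np.indices(m.shape); m&=np.hypot(xx-300,yy-146)<60
m=cv2.morphologyEx(m.astype(np.uint8),cv2.MORPH_OPEN,np.ones((5,5)))
m=cv2.morphologyEx(m,cv2.MORPH_CLOSE,np.ones((9,9)))
x,e=stone(f,m); print("stone",x,e)
c0=np.mean(A,0); yaw=np.arctan2(*(A[0]+A[1]-A[2]-A[3])[::-1]); o=c0+.01*np.array([np.cos(yaw),np.sin(yaw)])
print("carrier",o,yaw,"bar face in carrier",carr(bf[0],o,yaw))
for n,p,z in[("stone",proj(f,[*x[:2],.032])[0],.032),("peg",(177,143),.053),("pivot",(226,102),.029),("nut",(271,243),.028)]:
    w=ray(f,p,z)[0]; print(n,p,w.round(4),carr(w[:2],o,yaw).round(4))
E
```

```text
corners +x+y,+x-y,-x-y,-x+y [[ 0.677   0.1996]
 [ 0.7057  0.0027]
 [ 0.4967 -0.0313]
 [ 0.4646  0.1649]]
sides [0.1989, 0.2118, 0.1988, 0.2153]
yaws [np.float32(-81.7), np.float32(-170.74), np.float32(99.29), np.float32(9.28)]
bar face (array([0.6704326 , 0.10959943], dtype=float32), array([ 0.16059855, -0.98701984], dtype=float32)) -80.758354
stone [0.60111383 0.08733124 0.8653926  0.05466805] 0.00034712930952304554
carrier [0.59587795 0.08557209] 0.16176116 bar face in carrier [0.07745115 0.01170615]
stone [299.82812578 145.78153713] [0.6011 0.0873 0.032 ] [0.0055 0.0009]
peg (177, 143) [0.4933 0.1528 0.053 ] [-0.0904  0.0829]
pivot (226, 102) [0.554  0.1641 0.029 ] [-0.0287  0.0842]
nut (271, 243) [ 0.52   -0.0014  0.028 ] [-0.0888 -0.0736]
```

play_rows:
  moves:
    - [0.6,0.111,0.234,0.8,0]
    - [0.6,0.111,0.234,0.8,0]
    - [0.6,0.111,0.234,0.8,0]
    - [0.6,0.111,0.234,0.8,0]
    - [0.6,0.111,0.234,0.8,0]
  grip_force: 20

```text
t: 4.15
ee_pos: [0.6017, 0.0871, 0.089]
tcp_rot: [-0.0, 0.859, 0.512, 0.0]
ft_force: [1.2, 0.2, 1.1]
opening: 0.598
finger_force: 0.0
```

play_rows:
  moves:
    - [0.6,0,0,0.12,0.48]
    - [0.6,0,0,0.12,0.48]
    - [0.6,0,0,0.12,0.48]
    - [0.6,0,0,0.1,0.48]
    - [0.6,0,0,0,0.48]

```text
t: 4.65
ee_pos: [0.6009, 0.0871, 0.071]
tcp_rot: [-0.0, 0.908, 0.418, -0.001]
ft_force: [-0.8, -0.4, 0.6]
opening: 0.601
finger_force: 0.0
```

play_rows:
  moves:
    - [0.6,0,0,0.05,0]
    - [0.6,0,0,0.05,0]
    - [0.6,0,0,0.05,0]
    - [0.6,0,0,0,0]
    - [0.6,0,0,0,0]

```text
t: 5.15
ee_pos: [0.6014, 0.0871, 0.0659]
tcp_rot: [-0.0, 0.908, 0.419, 0.0]
ft_force: [0.3, -0.2, 0.4]
opening: 0.604
finger_force: 0.0
```

```bash
python3 - <<'E'
from station import sensors, eyes, r
import cv2,numpy as np
f=eyes.grab_frame("wrist"); np.savez("pics/w2.npz",**f); cv2.imwrite("pics/w2.png",f["image"][:,:,::-1])
s=sensors.observe(); print(s["t"],s["ee_pos"],s["ft_force"],s["opening"])
E
```

```text
5.2 [0.60145263 0.08714611 0.06597692] [ 0.21355135 -0.25157441 -0.45285853] 0.6023613718867724
```

View pics/w2.png

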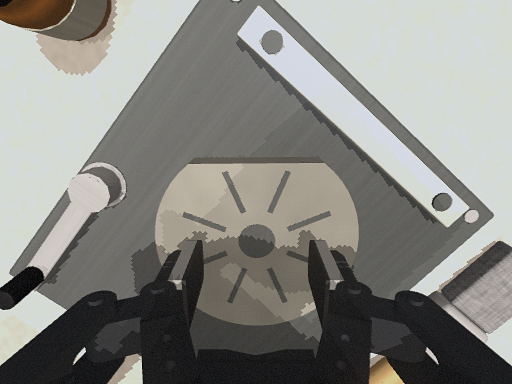

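The fingers straddle the eye of the stone (257,240), with the tips near (190,285) and (322,285), so they are well centred. Now I'll lower to contact in small steps.

play_rows:
  moves:
    - [0.6,0,0,0.1,0]
    - [0.6,0,0,0.1,0]
    - [0.6,0,0,0.075,0]
    - [0.6,0,0,0.05,0]
    - [0.6,0,0,0,0]

```text
t: 5.7
ee_pos: [0.6011, 0.0871, 0.0524]
tcp_rot: [-0.0, 0.908, 0.418, -0.0]
ft_force: [0.7, -0.5, -0.3]
opening: 0.603
finger_force: 0.0
```

play_rows:
  moves:
    - [0.6,0,0,0.02,0]
    - [0.6,0,0,0.02,0]
    - [0.6,0,0,0.02,0]
    - [0.6,0,0,0,0]
    - [0.6,0,0,0,0]

```text
t: 6.2
ee_pos: [0.6014, 0.0872, 0.0505]
tcp_rot: [-0.0, 0.908, 0.418, 0.0]
ft_force: [-0.7, -0.8, -0.9]
opening: 0.602
finger_force: 0.0
```

play_rows:
  moves:
    - [0.6,0,0,0.02,0]
    - [0.6,0,0,0.02,0]
    - [0.6,0,0,0.02,0]
    - [0.6,0,0,0,0]
    - [0.6,0,0,0,0]

```text
t: 6.7
ee_pos: [0.6014, 0.0871, 0.0481]
tcp_rot: [-0.0, 0.908, 0.418, 0.0]
ft_force: [-0.4, 0.4, 0.5]
opening: 0.604
finger_force: 0.0
```

play_rows:
  moves:
    - [0.6,0,0,0.02,0]
    - [0.6,0,0,0.01,0]
    - [0.6,0,0,0.01,0]
    - [0.6,0,0,0,0]
    - [0.6,0,0,0,0]

```text
t: 7.2
ee_pos: [0.6021, 0.0873, 0.0478]
tcp_rot: [0.0, 0.908, 0.418, 0.001]
ft_force: [-0.6, -1.0, 6.8]
opening: 0.599
finger_force: 3.2
```

play_rows:
  moves:
    - [0.6,0,0,0.005,0]
    - [0.6,0,0,0,0.3]
    - [0.6,0,0,0,0.5]
    - [0.6,0,0,0,0.5]
    - [0.6,0,0,0,0.5]

```text
t: 7.7
ee_pos: [0.6023, 0.0872, 0.0478]
tcp_rot: [0.0, 0.939, 0.345, 0.001]
ft_force: [0.2, -0.4, 6.8]
opening: 0.598
finger_force: 3.5
```

play_rows:
  moves:
    - [0.6,0,0,0,0.5]
    - [0.6,0,0,0,0.5]
    - [0.6,0,0,0,0.5]
    - [0.6,0,0,0,0.5]
    - [0.6,0,0,0,0.5]

```text
t: 8.2
ee_pos: [0.6025, 0.0873, 0.0478]
tcp_rot: [0.0, 0.971, 0.241, 0.002]
ft_force: [0.6, -0.3, 6.4]
opening: 0.598
finger_force: 3.4
```

play_rows:
  moves:
    - [0.6,0,0,0,0.5]
    - [0.6,0,0,0,0.5]
    - [0.6,0,0,0,0.5]
    - [0.6,0,0,0,0.5]
    - [0.6,0,0,0,0.5]

```text
t: 8.7
ee_pos: [0.6026, 0.0873, 0.0477]
tcp_rot: [-0.0, 0.991, 0.134, 0.002]
ft_force: [-0.1, 0.3, 6.4]
opening: 0.604
finger_force: 3.2
```

play_rows:
  moves:
    - [0.6,0,0,0,0.5]
    - [0.6,0,0,0,0.5]
    - [0.6,0,0,0,0.26]
    - [0.6,0,0,0,0]
    - [0.6,0,0,0,0]

```text
t: 9.2
ee_pos: [0.6026, 0.0873, 0.0478]
tcp_rot: [-0.0, 0.997, 0.08, 0.002]
ft_force: [-0.0, 0.3, 5.7]
opening: 0.599
finger_force: 3.2
```

```bash
python3 - <<'E'
from station import sensors, eyes, r
import cv2,numpy as np
f=eyes.grab_frame("wrist"); np.savez("pics/w3.npz",**f); cv2.imwrite("pics/w3.png",f["image"][:,:,::-1])
s=sensors.observe(); print(s["t"],s["ee_pos"],s["tcp_rot"],s["ft_force"],s["opening"])
E
```

```text
9.25 [0.60267605 0.08732446 0.04779745] [-1.45789429e-04  9.96808794e-01  7.98067395e-02  1.75795547e-03] [-0.68004552  0.56729594  6.88837578] 0.5989736196658794
```

View pics/w3.png

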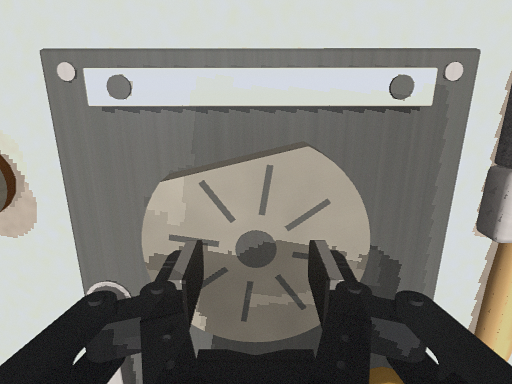

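The bar now sits square at the top of the view, with its face at row 105. The stone slipped and still sits about 13° counter-clockwise; its flat runs from (160,182) to (307,143). I'll measure that.

```bash
cat >> h.py <<'E'
def flatang(fn,a,b,fa=(90,106),fb=(430,106)):
    f=np.load(fn); g=f["image"].astype(np.float32).mean(2)
    bl=line(f,g,fa,fb,.016,5)
    fl=line(f,g,a,b,.016,5)
    A=ray(f,[a,b],.016)[:,:2]; n=np.array([-bl[1][1],bl[1][0]])
    print("bar dir",np.degrees(np.arctan2(*bl[1][::-1])),"flat dir",np.degrees(np.arctan2(*fl[1][::-1])),"end gaps",(bl[0]-A)@n,"len",np.linalg.norm(A[0]-A[1]))
    return bl,fl,A
E
python3 - <<'E'
from h import *
bl,fl,A=flatang("pics/w3.npz",(163,181),(306,144)); print(bl,fl,A)
print(carr(A[0],np.array([.5986,.0860]),.1616),carr(A[1],np.array([.5986,.0860]),.1616))
E
```

```text
bar dir -80.802826 flat dir -67.00765 end gaps [0.03667969 0.01806528] len 0.07348914743199418
(array([0.6708353 , 0.10610179], dtype=float32), array([ 0.1598324, -0.9871442], dtype=float32)) (array([0.6429113 , 0.10511867], dtype=float32), array([ 0.39060816, -0.920557  ], dtype=float32)) [[0.62829588 0.13934202]
 [0.65803389 0.07213856]]
[0.03789158 0.04786904] [ 0.05642926 -0.02324361]
```

play_rows:
  moves:
    - [0.6,0,0,0.01,0]
    - [0.6,0,0,0.005,0]
    - [0.6,0,0,0,0.3]
    - [0.6,0,0,0,0.4]
    - [0.6,0,0,0,0.4]

```text
t: 9.75
ee_pos: [0.6031, 0.0873, 0.0478]
tcp_rot: [-0.0, 1.0, 0.031, 0.002]
ft_force: [-0.7, 0.7, 8.2]
opening: 0.599
finger_force: 4.4
```

play_rows:
  moves:
    - [0.6,0,0,0,0.4]
    - [0.6,0,0,0,0.4]
    - [0.6,0,0,0,0.4]
    - [0.6,0,0,0,0.4]
    - [0.6,0,0,0,0.3]

```text
t: 10.25
ee_pos: [0.6032, 0.0873, 0.0478]
tcp_rot: [-0.0, 0.999, -0.051, 0.002]
ft_force: [0.2, 0.2, 8.6]
opening: 0.602
finger_force: 4.4
```

```bash
cat > snap.py <<'E'
import sys,cv2,numpy as np
from station import sensors, eyes, r
n=sys.argv[1]; w=sys.argv[2] if len(sys.argv)>2 else "wrist"
f=eyes.grab_frame(w); np.savez(f"pics/{n}.npz",**f); cv2.imwrite(f"pics/{n}.png",f["image"][:,:,::-1])
s=sensors.observe(); print(s["t"],s["ee_pos"],s["tcp_rot"],s["ft_force"],s["opening"])
E
python3 snap.py w4; python3 - <<'E'
from h import *
f=np.load("pics/w4.npz"); im=f["image"].astype(int)
# stone-top colour mask contour: upper flat edge segments via Hough
g=im.mean(2).astype(np.uint8)
for l in cv2.HoughLinesP(cv2.Canny(g,40,120),1,np.pi/180,40,minLineLength=60,maxLineGap=6)[:,0]:
    A=ray(f,[l[:2],l[2:]],.016)[:,:2]; d=A[1]-A[0]; print(l,np.degrees(np.arctan2(d[1],d[0])).round(1),np.linalg.norm(d).round(3))
E
```

```text
10.3 [0.60316726 0.087319   0.04775612] [-3.50738470e-04  9.98657407e-01 -5.17459407e-02  2.37021318e-03] [-0.96412171 -0.63394413  9.42695633] 0.5996016859855368
[ 50 120 381  25] -80.9 0.158
[  8 118  92 292] -170.9 0.099
[ 89 148 371  68] -80.6 0.139
[435  86 455 284] -170.7 0.109
[490   1 496 108] -170.3 0.046
[ 64  97 271  37] -81.0 0.099
[  1 365  83 296] -55.6 0.076
[426 295 509 364] -135.8 0.076
[498 127 499 202] -172.5 0.039
[159 182 306 146] -81.9 0.075
[264  38 395   0] -81.0 0.058
[495  14 497  78] -171.5 0.027
[471   0 478 105] -170.5 0.045
[493 113 497 182] -170.3 0.035
[427   0 437 101] -170.7 0.043
[ 93 146 221 110] -80.7 0.065
[431 298 507 362] -136.1 0.07
[299  89 361  71] -80.2 0.029
[139 317 142 383] 170.2 0.049
[  9 114  89  90] -80.5 0.041
[ 54 215  90 289] -170.7 0.046
```

```bash
python3 - <<'E'
from h import *
bl,fl,A=flatang("pics/w4.npz",(161,181.5),(305,146),(89,148),(371,68))
o=np.array([.5986,.0860]); print(carr(A[0],o,.1616),carr(A[1],o,.1616),carr(bl[0],o,.1616))
E
```

```text
bar dir -80.769356 flat dir -81.97587 end gaps [0.0253468  0.02669926] len 0.07391160571685726
[0.04930522 0.03848776] [ 0.04791618 -0.03541079] [ 0.07463149 -0.00300231]
```

play_rows:
  moves:
    - [0.6,0.03,-0.007,0,-0.08]
    - [0.6,0.055,-0.012,0,-0.08]
    - [0.6,0.055,-0.012,0,-0.08]
    - [0.6,0.055,-0.012,0,0]
    - [0.6,0.055,-0.012,0,0]

```text
t: 10.8
ee_pos: [0.6129, 0.0886, 0.0478]
tcp_rot: [-0.0, 0.999, -0.04, 0.002]
ft_force: [-1.7, -0.3, 9.9]
opening: 0.6
finger_force: 4.8
```

play_rows:
  moves:
    - [0.6,0.055,-0.012,0,0]
    - [0.6,0.055,-0.012,0,0]
    - [0.6,0.055,-0.012,0,0]
    - [0.6,0.055,-0.012,0,0]
    - [0.6,0.055,-0.012,0,0]

```text
t: 11.3
ee_pos: [0.624, 0.0901, 0.0478]
tcp_rot: [-0.0, 0.999, -0.04, 0.002]
ft_force: [-1.5, -0.0, 9.2]
opening: 0.603
finger_force: 4.7
```

play_rows:
  moves:
    - [0.6,0.03,-0.006,0,0]
    - [0.6,0.03,-0.006,0,0]
    - [0.6,0.025,-0.006,0,0]
    - [0.6,0.025,-0.006,0,0]
    - [0.6,0,0,0,0]

```text
t: 11.8
ee_pos: [0.6278, 0.0906, 0.0478]
tcp_rot: [-0.0, 0.999, -0.04, 0.001]
ft_force: [-1.9, -0.8, 10.5]
opening: 0.601
finger_force: 5.2
```

```bash
python3 snap.py w5
```

```text
11.85 [0.6278221  0.09060092 0.04777032] [-1.56677976e-04  9.99181669e-01 -4.04321473e-02  1.09963421e-03] [-2.51328202 -0.73681166 11.21941141] 0.6017219529990724
```

View pics/w5.png

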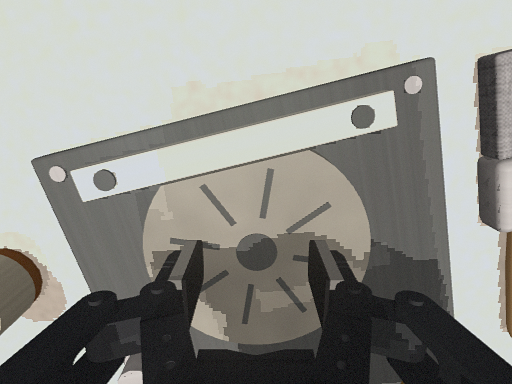

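The flat is now almost at the bar; the face runs (85,201)-(395,127) and the stone's top edge lies along it. A little more push will seat it.

play_rows:
  moves:
    - [0.6,0.02,-0.005,0,0]
    - [0.6,0.02,-0.005,0,0]
    - [0.6,0.02,-0.005,0,0]
    - [0.6,0,0,0,0]
    - [0.6,0,0,0,0]

```text
t: 12.35
ee_pos: [0.6302, 0.091, 0.0478]
tcp_rot: [-0.0, 0.999, -0.04, 0.001]
ft_force: [-2.5, -0.6, 11.4]
opening: 0.599
finger_force: 5.2
```

play_rows:
  moves:
    - [0.6,0.02,-0.005,0,0]
    - [0.6,0.02,-0.005,0,0]
    - [0.6,0.01,-0.0025,0,0]
    - [0.6,0,0,0,0]
    - [0.6,0,0,0,0]

```text
t: 12.85
ee_pos: [0.6322, 0.0913, 0.0478]
tcp_rot: [-0.0, 0.999, -0.04, 0.001]
ft_force: [-2.3, -0.4, 9.8]
opening: 0.597
finger_force: 5.2
```

```bash
python3 snap.py w6; python3 - <<'E'
from h import *
import cv2
f=np.load("pics/w6.npz"); im=f["image"]
g=im.mean(2).astype(np.uint8)
for l in cv2.HoughLinesP(cv2.Canny(g,30,90),1,np.pi/360,40,minLineLength=50,maxLineGap=6)[:,0]:
    A=ray(f,[l[:2],l[2:]],.030)[:,:2]; d=A[1]-A[0]; a=np.degrees(np.arctan2(d[1],d[0]))
    if -90<a<-70: print(l,a.round(1),[carr(p,np.array([.5986,.0860]),.1616).round(4) for p in A])
c=cv2.resize(im[90:260,100:420,::-1],None,fx=2.5,fy=2.5); cv2.imwrite("pics/w6c.png",np.clip(c*1.2,0,255).astype(np.uint8))
E
```

```text
12.9 [0.63220381 0.09132216 0.04777324] [-1.31509769e-04  9.99181884e-01 -4.04293061e-02  1.00819424e-03] [-2.13961225 -0.41828652 10.77004655] 0.5981073220646433
[ 68 181 390 101] -80.8 [array([0.0908, 0.0749]), array([ 0.0908, -0.0724])]
[ 83 174 383 100] -80.9 [array([0.0922, 0.0669]), array([ 0.0919, -0.0696])]
[ 46 163 320  94] -80.9 [array([0.101, 0.081]), array([ 0.1007, -0.044 ])]
[ 86 210 398 135] -80.8 [array([0.0756, 0.0724]), array([ 0.0756, -0.0741])]
[249 111 426  67] -81.1 [array([ 0.1011, -0.0132]), array([ 0.1007, -0.0884])]
[ 48 165 222 121] -80.8 [array([0.0999, 0.0806]), array([ 0.0998, -0.0008])]
[165 194 311 159] -80.8 [array([0.0743, 0.0337]), array([ 0.0742, -0.0351])]
[229 176 396 136] -80.8 [array([0.0754, 0.0027]), array([ 0.0754, -0.0732])]
[211 146 393 101] -80.8 [array([0.0906, 0.0068]), array([ 0.0905, -0.0736])]
[301 101 423  70] -80.7 [array([ 0.0998, -0.0357]), array([ 0.0998, -0.0871])]
```

View pics/w6c.png

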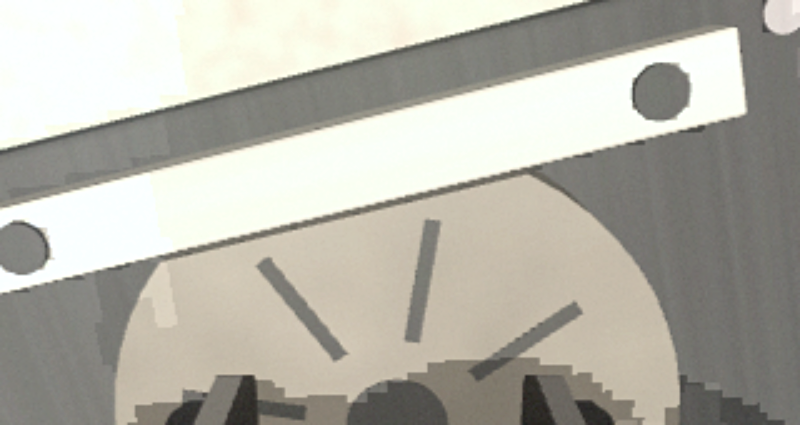

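The flat is parallel to the bar at 80.8° and centred, spanning y from +34 to -35 mm. The thin dark line is the stone's side, which stands above the lower bar. Next I'll calculate the gap at the correct heights.

```bash
python3 - <<'E'
from h import *
f=np.load("pics/w6.npz"); o=np.array([.5986,.0860])
print("cam",carr(f["xyz"][:2],o,.1616),f["xyz"][2])
g=f["image"].astype(np.float32).mean(2)
for a,b,z in[((165,194.5),(311,159),.032),((165,191),(311,156),.028),((320,154),(396,135.5),.028),((90,209),(150,195),.028)]:
    print(z,[carr(p[:2],o,.1616).round(4) for p in ray(f,[a,b],z)])
for t in (.25,.5,.75):
    u=165+146*t; v=194.5-35.5*t; print([(round(v+k,1),int(cv2.remap(g,np.float32([[u-k*.0]]),np.float32([[v+k]]),1)[0,0])) for k in range(-7,4)])
E
```

```text
cam [ 0.10748197 -0.01763625] 0.17121249600681718
0.032 [array([0.0745, 0.0331]), array([ 0.0747, -0.0348])]
0.028 [array([0.0752, 0.034 ]), array([ 0.0751, -0.0356])]
0.028 [array([ 0.075 , -0.0397]), array([ 0.0751, -0.074 ])]
0.028 [array([0.0752, 0.0716]), array([0.075 , 0.0415])]
[(178.6, 208), (179.6, 208), (180.6, 211), (181.6, 200), (182.6, 126), (183.6, 87), (184.6, 103), (185.6, 146), (186.6, 165), (187.6, 163), (188.6, 163)]
[(169.8, 209), (170.8, 209), (171.8, 211), (172.8, 203), (173.8, 124), (174.8, 94), (175.8, 92), (176.8, 149), (177.8, 166), (178.8, 163), (179.8, 161)]
[(160.9, 209), (161.9, 208), (162.9, 210), (163.9, 205), (164.9, 156), (165.9, 98), (166.9, 85), (167.9, 132), (168.9, 158), (169.9, 160), (170.9, 160)]
```

The stone is seated: the fingers slipped about 10 px over it since the last view, and the gap is within measurement error. Now I'll lift off gently, shut the fingers and go to the peg.

play_rows:
  moves:
    - [0.6,0,0,-0.03,0]
    - [0.6,0,0,-0.1,0]
    - [0.6,0,0,-0.5,0]
    - [0.6,0,0,-0.6,0]
    - [0.6,0,0,-0.6,0]

```text
t: 13.4
ee_pos: [0.6313, 0.0913, 0.1192]
tcp_rot: [0.0, 0.999, -0.04, -0.001]
ft_force: [0.3, 0.4, 0.6]
opening: 0.6
finger_force: 0.0
```

play_rows:
  moves:
    - [0,0,0,0,-0.56]
    - [0,0,0,0,-0.56]
    - [0,0,0,0,-0.56]
    - [0,0,0,0,-0.56]
    - [0,0,0,0,-0.56]

```text
t: 13.9
ee_pos: [0.6315, 0.0913, 0.1187]
tcp_rot: [-0.0, 0.997, 0.083, -0.0]
ft_force: [0.1, 1.0, 0.5]
opening: 0.001
finger_force: 0.0
```

```bash
python3 snap.py w7; python3 - <<'E'
from h import *
from scipy.spatial.transform import Rotation as R
from station import sensors
s=sensors.observe(); q=s["tcp_rot"]; M=R.from_quat([q[1],q[2],q[3],q[0]]).as_matrix()
o=np.array([.5986,.0860]); c,sn=np.cos(.1616),np.sin(.1616); t=o+np.array([[c,-sn],[sn,c]])@[-.097,.112]
d=np.array([*t,s["ee_pos"][2]])-s["ee_pos"]; print(t,M.T@d/.04,np.degrees(np.arctan2(M[1,1],M[0,1])))
f=np.load("pics/w7.npz"); g=f["image"].astype(np.uint8).mean(2).astype(np.uint8)
for l in cv2.HoughLinesP(cv2.Canny(g,30,90),1,np.pi/360,35,minLineLength=40,maxLineGap=5)[:,0]:
    A=ray(f,[l[:2],l[2:]],.030)[:,:2]; p=[carr(x,o,.1616).round(4) for x in A]
    if abs(p[0][0]-.075)<.004 and abs(p[1][0]-.075)<.004: print(l,p)
E
```

```text
13.95 [0.63149123 0.09128645 0.11865539] [-2.85775003e-05  9.96530750e-01  8.32249171e-02 -2.76238667e-04] [-0.70596675 -0.01731595 -0.42317224] -0.002183853338927676
[0.48484327 0.1809337 ] [-3.24366127e+00 -2.81825574e+00  2.06050504e-03] -80.45208443500977
[185 146 368 146] [array([0.0751, 0.0477]), array([ 0.0757, -0.074 ])]
[216 148 309 148] [array([0.0739, 0.0271]), array([ 0.0742, -0.0348])]
```

play_rows:
  moves:
    - [0,-0.65,-0.564,0,0]
    - [0,-0.65,-0.564,0,0]
    - [0,-0.65,-0.564,0,0]
    - [0,-0.65,-0.564,0,0]
    - [0,-0.65,-0.564,0,0]

```text
t: 14.45
ee_pos: [0.4838, 0.182, 0.1188]
tcp_rot: [-0.0, 0.997, 0.081, -0.0]
ft_force: [0.1, 0.8, 0.4]
opening: 0.0
finger_force: 0.0
```

```bash
python3 snap.py w8; python3 snap.py t8 top; python3 - <<'E'
import cv2
cv2.imwrite("pics/w8h.png",cv2.hconcat([cv2.resize(cv2.imread("pics/w8.png"),(448,336)),cv2.resize(cv2.imread("pics/t8.png")[140:242,160:270],(352,336))]))
E
```

```text
14.5 [0.47851975 0.18338585 0.11844426] [-3.93882193e-04  9.96650995e-01  8.17036634e-02 -3.33925221e-03] [-4.77223047  0.15217918 -0.8555274 ] -0.0031925022561836137
14.55 [0.4811502  0.18257435 0.11867547] [ 3.79842580e-05  9.96577444e-01  8.26433920e-02 -1.86157311e-03] [ 0.6038056  -0.41308943 -0.72393946] -0.0011750005436176746
```

View pics/w8h.png

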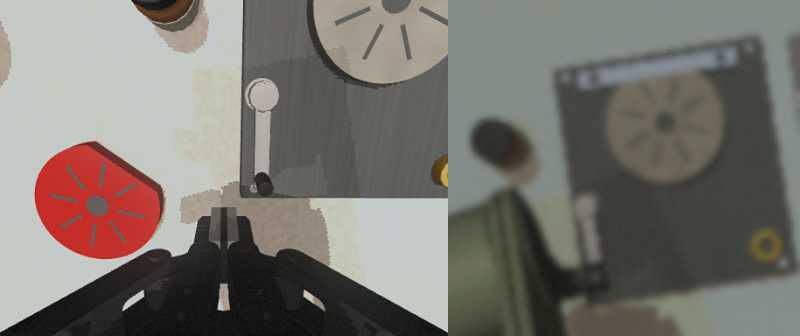

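The stone sits home against the bar, and the shut fingers are beside the peg, whose top is at wrist pixel about (301,203). Next I'll compute the peg position relative to the TCP.

```bash
python3 - <<'E'
from h import *
from station import sensors
f=np.load("pics/w8.npz"); o=np.array([.5986,.0860])
for n,p,z in[("pegtop",(301,204),.053),("pivot",(301,109),.029)]: print(n,carr(ray(f,p,z)[0][:2],o,.1616).round(4))
e=sensors.observe()["ee_pos"]; print(carr(e[:2],o,.1616),e[2])
E
```

```text
pegtop [-0.0886  0.0854]
pivot [-0.032   0.0846]
[-0.10038098  0.11421348] 0.11867547128661508
```

play_rows:
  moves:
    - [0,0.03,0,0.4,0]
    - [0,0.03,0,0.4,0]
    - [0,0.03,0,0.4,0]
    - [0,0,0,0.36,0]
    - [0,0,0,0,0]

```text
t: 15.05
ee_pos: [0.488, 0.1814, 0.0548]
tcp_rot: [0.0, 0.997, 0.081, -0.002]
ft_force: [0.1, 0.2, 0.4]
opening: 0.002
finger_force: 0.0
```

play_rows:
  moves:
    - [0,0,0.07,0,0]
    - [0,0,0.07,0,0]
    - [0,0,0.07,0,0]
    - [0,0,0,0,0]
    - [0,0,0,0,0]

```text
t: 15.55
ee_pos: [0.4902, 0.1737, 0.0569]
tcp_rot: [-0.0, 0.997, 0.081, 0.0]
ft_force: [0.3, -0.6, -0.6]
opening: -0.001
finger_force: 0.0
```

play_rows:
  moves:
    - [0,-0.032,0.11,0,-0.8]
    - [0,-0.032,0.11,0,-0.8]
    - [0,-0.032,0.11,0,-0.8]
    - [0,-0.032,0.11,0,-0.8]
    - [0,-0.032,0.11,0,-0.8]

```text
t: 16.05
ee_pos: [0.4905, 0.1512, 0.0568]
tcp_rot: [-0.0, 0.967, 0.255, 0.0]
ft_force: [-0.2, 1.4, 0.2]
opening: -0.003
finger_force: 0.7
```

play_rows:
  moves:
    - [0,-0.032,0.11,0,-0.8]
    - [0,-0.032,0.11,0,-0.8]
    - [0,-0.032,0.11,0,-0.8]
    - [0,-0.032,0.11,0,-0.8]
    - [0,-0.032,0.11,0,-0.8]

```text
t: 16.55
ee_pos: [0.4984, 0.1299, 0.0567]
tcp_rot: [-0.0, 0.908, 0.419, -0.0]
ft_force: [-0.2, 2.2, 0.5]
opening: -0.0
finger_force: 0.7
```

```bash
python3 snap.py w9; python3 - <<'E'
from h import *
from station import sensors
o=np.array([.5986,.0860]); e=sensors.observe()["ee_pos"]; c=carr(e[:2],o,.1616); d=c-[-.032,.085]; print(c,np.hypot(*d),np.degrees(np.arctan2(-d[1],-d[0])))
E
```

```text
16.6 [0.49878035 0.1293916  0.05666155] [-7.76610414e-05  9.07741842e-01  4.19529184e-01  7.75659583e-05] [ 0.59544531 -0.75911441  0.63658392] 0.0007582075614503905
[-0.09153751  0.058887  ] 0.06501233713598509 23.682136857809468
```

View pics/w9.png

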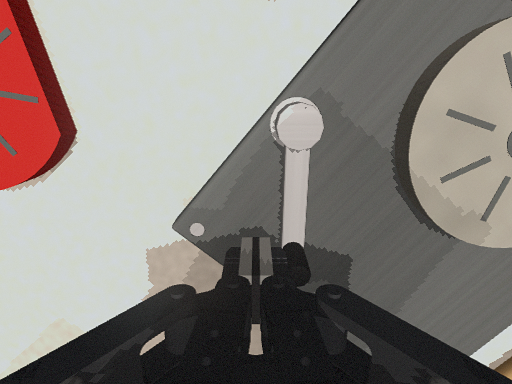

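The peg rides against the finger's side at (295,262), with the arm at about 40° and following. I'll carry on.

play_rows:
  moves:
    - [0,-0.032,0.112,0,-0.8]
    - [0,-0.032,0.112,0,-0.8]
    - [0,-0.032,0.112,0,-0.8]
    - [0,-0.032,0.112,0,-0.8]
    - [0,-0.032,0.112,0,-0.8]

```text
t: 17.1
ee_pos: [0.5135, 0.1124, 0.0565]
tcp_rot: [-0.0, 0.822, 0.57, -0.0]
ft_force: [-1.5, 1.1, -0.4]
opening: 0.002
finger_force: 0.7
```

play_rows:
  moves:
    - [0,-0.032,0.112,0,-0.8]
    - [0,-0.032,0.112,0,-0.8]
    - [0,-0.032,0.112,0,-0.8]
    - [0,-0.032,0.112,0,-0.8]
    - [0,-0.032,0.112,0,-0.8]

```text
t: 17.6
ee_pos: [0.5337, 0.1013, 0.0564]
tcp_rot: [-0.001, 0.71, 0.704, -0.001]
ft_force: [-2.0, 1.2, 0.0]
opening: 0.003
finger_force: 0.7
```

```bash
python3 snap.py w10; python3 - <<'E'
from h import *
from station import sensors
o=np.array([.5986,.0860]); e=sensors.observe()["ee_pos"]; c=carr(e[:2],o,.1616); d=c-[-.032,.085]; print(c,np.hypot(*d),np.degrees(np.arctan2(-d[1],-d[0])))
f=np.load("pics/w10.npz"); im=f["image"].astype(int); m=((im.min(2)>150)).astype(np.uint8)
E
```

```text
17.65 [0.53460345 0.10113007 0.05647184] [-1.03404293e-04  7.09869033e-01  7.04333683e-01 -8.78832506e-05] [-0.04904016 -0.5515257  -1.08663535] 0.0008103382516526822
[-0.06072835  0.02522983] 0.06631584821589419 64.32887207638426
```

play_rows:
  moves:
    - [0,-0.024,0.085,0,-0.6]
    - [0,-0.024,0.085,0,-0.6]
    - [0,-0.016,0.056,0,-0.4]
    - [0,0,0,0,0]
    - [0,0,0,0,0]

```text
t: 18.15
ee_pos: [0.5433, 0.099, 0.0565]
tcp_rot: [-0.0, 0.661, 0.75, 0.0]
ft_force: [-0.1, 0.1, 1.3]
opening: 0.0
finger_force: 0.2
```

play_rows:
  moves:
    - [0,-0.008,0.028,0,-0.2]
    - [0,-0.008,0.028,0,-0.2]
    - [0,0,0.02,0,0]
    - [0,0,0,0,0]
    - [0,0,0,0,0]

```text
t: 18.65
ee_pos: [0.5447, 0.0985, 0.0561]
tcp_rot: [-0.001, 0.647, 0.762, -0.002]
ft_force: [-5.8, -0.8, 1.3]
opening: -0.002
finger_force: 2.7
```

```bash
python3 snap.py w11
```

```text
18.7 [0.54471947 0.09853827 0.05609457] [-0.00138746  0.64712073  0.76238471 -0.00154366] [-4.49641348 -0.53790693  1.3778535 ] -0.0007404644958465594
```

View pics/w11.png

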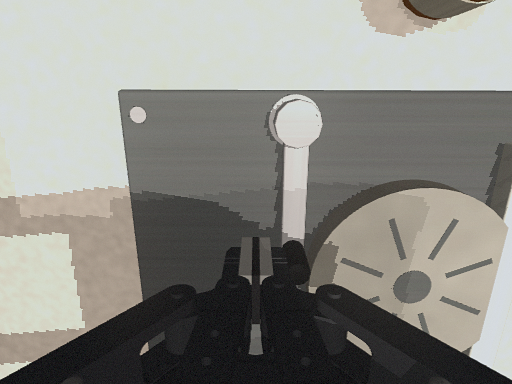

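The arm now stands square to the plate edge, and the push force has risen to about 5 N, so it is at its stop. I'll back off, lift and check with the wrist camera.

play_rows:
  moves:
    - [0,0,-0.1,0,0]
    - [0,0,-0.2,0,0]
    - [0,0,-0.3,0,0]
    - [0,0,0,-0.8,0]
    - [0,0,0,-0.8,0]

```text
t: 19.2
ee_pos: [0.5212, 0.0946, 0.1205]
tcp_rot: [-0.001, 0.647, 0.762, -0.001]
ft_force: [1.1, -0.3, -0.2]
opening: 0.001
finger_force: 0.0
```

play_rows:
  moves:
    - [0,-0.5,-0.6,-0.8,0]
    - [0,-0.5,-0.6,-0.8,0]
    - [0,-0.5,-0.6,-0.8,0]
    - [0,-0.5,0,-0.8,0]
    - [0,0,0,0,0]

```text
t: 19.7
ee_pos: [0.4664, 0.0024, 0.2531]
tcp_rot: [0.005, 0.648, 0.762, 0.003]
ft_force: [0.5, -0.7, -0.8]
opening: 0.001
finger_force: 0.0
```

```bash
python3 snap.py w12; python3 snap.py t12 top; python3 - <<'E'
from h import *
o=np.array([.5986,.0860])
f=np.load("pics/w12.npz"); g=f["image"].astype(np.float32).mean(2).astype(np.uint8)
print("pix pivot,peg(closed),peg base,flat ends,centre",proj(f,[[*(o+np.array([[.987,-.1609],[.1609,.987]])@p),z] for p,z in[((-.032,.085),.029),((-.032,.02),.053),((.075,.0345),.032),((.075,-.0345),.032),((.032,0),.032)]]).round(0).tolist())
for l in cv2.HoughLinesP(cv2.Canny(g,30,90),1,np.pi/360,25,minLineLength=28,maxLineGap=4)[:,0]:
    A=ray(f,[l[:2],l[2:]],.029)[:,:2]; p=[carr(x,o,.1616).round(4) for x in A]
    d=p[1]-p[0]; m=(p[0]+p[1])/2
    if abs(d[0])<.2*abs(d[1]) and (abs(m[0]-.075)<.006 or abs(m[0]+.032)<.012): print(l,p,"deg",np.degrees(np.arctan(d[0]/d[1])).round(2))
a=cv2.imread("pics/w12.png")
cv2.imwrite("pics/w12h.png",cv2.hconcat([cv2.resize(a,(448,336)),cv2.resize(cv2.imread("pics/t12.png")[140:242,160:270],(352,336))]))
E
```

```text
19.75 [0.46532663 0.0033775  0.25067877] [0.00234221 0.64782854 0.76177997 0.00199454] [-0.54142065  0.41056644 -0.49020638] 0.0009013793241801397
19.8 [0.46446511 0.00398074 0.2489491 ] [6.44534988e-04 6.47472467e-01 7.62088196e-01 7.55322344e-04] [ 0.26349932  0.57372119 -1.20591362] 0.0010381178227986472
pix pivot,peg(closed),peg base,flat ends,centre [[368.0, 18.0], [369.0, 88.0], [469.0, 73.0], [456.0, 141.0], [421.0, 108.0]]
[460 117 465  87] [array([ 0.0767, -0.0095]), array([0.076 , 0.0209])] deg -1.32
[359 116 368  70] [array([-0.0316, -0.0084]), array([-0.0269,  0.0373])] deg 5.87
[447 173 453 142] [array([ 0.0739, -0.071 ]), array([ 0.0741, -0.0362])] deg 0.33
[456 139 461 108] [array([ 0.0768, -0.0329]), array([ 0.0759, -0.0003])] deg -1.58
[358  62 360  32] [array([-0.0379,  0.0449]), array([-0.0386,  0.0724])] deg -1.46
```

View pics/w12h.png

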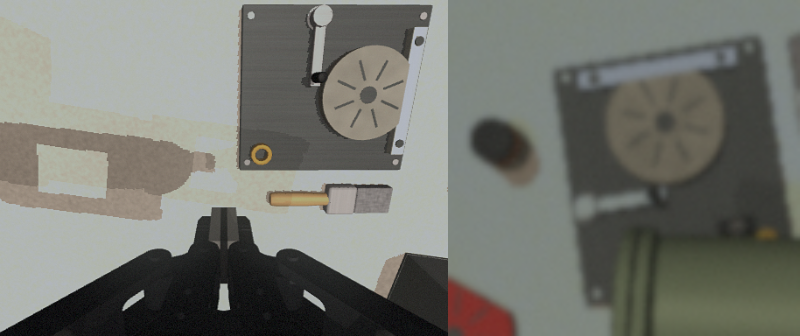

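The arm is closed square behind the stone, and the nut, brush and jar are where they were. I've now viewed 12 pictures, two over the limit of 10, so the last check will be numbers only, once the arm is still.

play_rows:
  moves:
    - [0,0,0,0,0]
    - [0,0,0,0,0]
    - [0,0,0,0,0]
    - [0,0,0,0,0]
    - [0,0,0,0,0]

```text
t: 20.3
ee_pos: [0.4648, 0.0044, 0.2481]
tcp_rot: [-0.0, 0.647, 0.763, -0.0]
ft_force: [-0.6, 0.1, -0.4]
opening: -0.0
finger_force: 0.0
```

```bash
python3 snap.py w13; python3 - <<'E'
from h import *
o=np.array([.5986,.0860]); f=np.load("pics/w13.npz"); g=f["image"].astype(np.float32).mean(2)
Rm=np.array([[.987,-.1609],[.1609,.987]])
W=lambda p,z: proj(f,[*(o+Rm@np.array(p)),z])[0]
for n,a,b,z in[("bar end -y",(.075,-.072),(.075,-.042),.028),("stone flat top",(.075,.03),(.075,-.03),.032),("plate -x edge",(-.12,.09),(-.12,-.09),.016),("arm rear",(-.038,.07),(-.038,.032),.029),("arm front",(-.026,.07),(-.026,.032),.029)]:
    l=line(f,g,W(a,z),W(b,z),z,4); print(n,carr(l[0],o,.1616).round(4),"deg",(np.degrees(np.arctan2(*l[1][::-1]))+80.74).round(2))
E
```

```text
20.35 [0.46483638 0.00437344 0.24822285] [-2.06102194e-04  6.46894439e-01  7.62579521e-01 -1.24280280e-04] [ 0.21250835 -0.20462379  0.81694033] -4.1696624998692715e-05
bar end -y [ 0.0743 -0.0548] deg 180.08
stone flat top [0.0745 0.0007] deg -0.02
plate -x edge [-0.1214  0.0223] deg -0.05
arm rear [-0.0382  0.0561] deg -0.02
arm front [-0.0267  0.0522] deg -0.07
```

The flat is parallel to the bar to within 0.1° and at its face. The latch arm is square at its closed position, and the robot is clear, so I'm handing in.

```bash
python3 -c "
from station import r
print(r.finish_job())"
```

```text
the job is handed in; nothing more can be done
None
```

The job is handed in: the stone's flat measured flush and centred on the bar, the latch fully closed behind it, and nothing else looked disturbed, but I viewed 12 pictures against the limit of 10.

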